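# Trip the reject box's hidden latch with the release pin and draw out the catch drawer

### The arm

A 7-joint arm with a two-finger parallel gripper is mounted at the origin on the work surface. World frame = base frame: x ahead of the robot, y to its left, z up, the work surface at z = 0. Lengths are in mm, angles in rad, forces in N, time in s.
With the tool pointing down it reaches from about 400 to 850 mm from the base axis. Payload 4.4 kg.
Tool frame: the origin (TCP) lies midway between the tips of the shut fingers; the grasp point (between the pads) lies 19 mm behind it (env.hold_point_z is the distance from the TCP to the grasp point, in mm); y points along the fingers, x is the direction in which the jaws open and shut, and the axes are right-handed (so a half turn about y gives the same grasp; the last joint's range is limited). The gripper opens to 94 mm and grips with 3 to 60 N. Pads are 16 mm wide; open, the fingers measure 119 mm over their backs; the gripper's body (75 mm by 177 mm) begins 78 mm behind the grasp point.
Start: joints at [-1.379, 0.628, 0.038, 1.517, -0.027, 0.996, -0.02], TCP at [165.693, 628.542, 168.478] pointing down, gripper open.
Joint ranges: [-3.06, 3.06], [-0.37, 2.12], [-1.25, 1.32], [0.18, 2.47], [-1.1, 4.24], [0.23, 1.98], [-2.94, 2.94]. Speed limits (rad/s): [2.57, 2.57, 3.14, 3.14, 3.14, 3.14, 3.14].

### API

Orientations are given as a unit quaternion [w, x, y, z].
In Python, from bench import telemetry, viewer, env gives the robot as it stands.
- The arm moves only by the shell command python3 -m inch 'ROWS' [OPENING]. ROWS is JSON, a list of rows, each an object of numbers: "tx", "ty", "tz": the shift along the tool's x, y, z in mm; "turn": the turn about the tool's y in degrees. In form: [{"tx": .., "ty": .., "tz": .., "turn": ..}, ...]. A call has 1 to 20 rows; each row is the pose to reach, as a shift and turn from the pose measured when the call began, along the tool's axes at that moment; what a row does not reach only later rows make up. A row lasts 1/10 s, in which the tool goes at most 50 mm and 8.59 degrees, less where a joint would pass 70% of its speed; a pose out of reach is approached as far as the arm can. A call with a gripper value outside its range is refused whole. OPENING is the closure, from -1 (fully open) to 1 (shut), set as the call begins (- or left out, the last holds). The fingers move at their own pace and stop on an object; the grip force is fixed at half the most. Time passes only in rows, so rows that repeat a pose let the fingers close. It gives the time, the measured TCP pose, the force and the opening at its end, in the units of the state.
- telemetry.get_state(): the state, without advancing time (a new reading comes with each control period).
- viewer.get_image(name): name is "scene" or "top" or "wrist"; returns a dict with "color" (400x640x3 uint8, blue, green, red), "fx", "fy", "cx", "cy" (pixels), "distortion" ([k1, k2, p1, p2, k3] as OpenCV has them; the pictures are not rectified), "R" (3x3) and "t" (3): a world point X has camera coordinates R X + t; the wrist camera has in their place "hand_eye" (4x4, takes a point from camera to tool coordinates, whose origin is the TCP and whose axes are the tool frame's). Camera axes: x right, y down, z forward; pixel columns grow to the right and rows downward; lengths in mm; the calibration is good to about 2 mm. A picture is of the moment at which its call begins: read the wrist's pose just before it. There is no depth.
- env.finish_job(): hands the job in, once; it reports no verdict.
Trained networks look in a picture, given as the dict that the camera call returned (one of the last four; its "shot" number tells which), for a name from the list of things; names that differ only in an ending like _2 or _b are one class to them, and where a whole thing is asked for, a point or a joint stands for the part that bears it (a point fixed in the world has none). Each returns a list of dicts, best first, with "conf" (0 to 1); they miss things now and then, are a little off and sometimes report something else, mostly with a low value. They report only what shows in the picture. A call takes as long as a camera call.
- viewer.silhouettes(picture, name): "pixels" (400x640 bool, what is visible of it) and "xy" ([column, row] in pixels, amid what is visible of it).
- viewer.spot_point(picture, name): "xy" ([column, row] in pixels: a listed point, or the origin of a listed thing).
The state is a dict: "clock": time; "joint_positions": joint angles; "joint_vel": joint speeds; "joint_efforts": joint torques, N m; "tool_pos": TCP position; "tcp_rot": TCP orientation; "wrist_force": force on the tool from outside, world axes, zero at the start; "ft_torque": the same for the moment, N m; "grip_width": opening from 0.0 (shut) to 1.0 (fully open).
Only numpy, scipy, OpenCV 4.12 (cv2) and the standard library are available. Lean on these libraries where they do the work, as an engineer would, in place of code of your own. Each camera call takes 0.05 s, during which the arm holds its last target. There are 200 camera calls.

### The job

The catch drawer of the red reject box under the brass chute is locked by a hidden spring latch. Take the orange-handled release pin from its stand, feel for the access hole in the guide plate on top of the box and push the pin gently straight down through it until the latch trips and the drawer springs part way out; never lean on the pin with more than about 20 N, or it bends. Then put the pin back fully home in its stand and pull the drawer by its handle right out to its stop, with the steel cup still standing in its pocket and the bushing in the cup; leave everything else on the bench where it is.

Things in the scene. Friction and masses are not known exactly. Their poses are not given: they have to be found in the camera images.
- box: Red sheet-steel reject box fixed to the bench, 160 mm (x) by 200 mm (y), 92 mm high; origin: centre of its underside. Its own -x is its front, where the drawer comes out. A funnel-mouthed brass chute stands on its left half (x -6, y +40 mm), leans to +x and reaches 200 mm above the bench. The right half is closed and hides the latch.
- guide_seat (a point): Top of the box: centre of the guide plate's seat, at the plate's upper face, 98 mm above the bench (box frame x -30, y -60 mm). The plate: steel, 56 mm square, 6 mm thick, with one round access bore of 9 mm in its middle. It is clamped through slots, so the bore is NOT exactly here but up to 5 mm off along the box's x and up to 5 mm along its y, other each time.
- latch_bay (a point): Point of the box 18 mm straight below guide_seat. Under the bore lies the latch's flat 20 mm wide brass head, 0 to 20 mm below this point (set differently each time). It gives against a spring, 2 to 3 N at first, rising to 5 to 9 N; after 4 to 6 mm of travel the latch trips: the force falls by half and the drawer springs out. 1 to 2 mm further is a hard stop.
- drawer (a joint): Travel of the catch drawer out of the box, towards the box's own -x, in m. 0: shut and latched (within 2 mm). When the latch trips, a spring pushes it out gently to about 0.03 m. 0.100: right out, at its stop. It slides stiffly (1 N, plus 22 N per m/s) and stays where it is left.
- drawer_handle (a point): Middle of the drawer's handle, a round steel bar 10 mm thick and 76 mm long along the box's y, 60 mm above the bench, its axis 38 mm in front of the drawer's red front panel (which reaches 86 mm above the bench). Moves with the drawer.
- pin: The release pin. Origin: the very tip of its rod; its z axis runs up along the rod to the handle. A steel rod of 6 mm diameter with a round tip, 75 mm long; then a collar of 20 mm diameter, 4 mm thick (75 to 79 mm from the tip); then a round orange handle of 16 mm diameter, 46 mm long (79 to 125 mm from the tip). 60 g. At the start it stands upright in the stand's bore, its collar resting on the stand.
- stand_hole0 (a point): Centre of the mouth of the bore in the pin stand, a fixed grey block 56 by 56 by 80 mm high; 80 mm above the bench. The bore is 11 mm wide and goes right through, so the pin's tip hangs 75 mm below this point when the collar rests on the block. The stand may be on either side of the box.
- cup: The small steel catch cup, 52 mm wide at the rim, 45 mm high; origin: centre of its underside. It stands in a pocket in the drawer, under the chute, and rides out with the drawer. Hidden at the start.
- bushing: Bronze bushing, 26 mm outside, 16 mm bore, 22 mm high, standing in the cup. Origin: centre of its underside. Hidden at the start.
- spool: Chrome valve spool with three lands, 25 mm diameter, 146 mm long, lying on two V-blocks. Origin: its middle. Bystander.
- lap_bar: Cast-iron lap bar, 200 by 26 by 20 mm, lying on the bench; origin: centre of its underside. Bystander.
- mallet_head: Grey rubber mallet head without its handle, a cylinder of 62 mm diameter standing 86 mm high; origin: centre of its underside. Bystander, on the side of the box where the pin's stand is not.
- paste_jar: Green jar of lapping paste with black cap, 56 mm wide, 62 mm high; origin: centre of its underside. Bystander.
- ring_gauge: Steel ring gauge, 60 mm outside, 18 mm high, lying flat; origin: centre of its underside. Bystander.

How it is judged (in metres and radians):
On the way:
1. the latch has tripped and the drawer has sprung out more than 15 mm while the pin's tip is down the access hole (more than 12 mm below the guide plate's upper face) (value of joint drawer above 0.015 m and z of pin in the frame of guide_seat below -0.012 m and horizontal distance between pin and guide_seat below 0.015 m), for 0.1 s.
At the end, for the whole second after the job is handed in: The drawer is still and out more than 92 of its 100 mm; the pin is at rest in the stand's bore, upright within 7 degrees, its tip over 70 mm down and within 8 mm of the bore's axis; the cup stands in its pocket in the drawer, upright within 8 degrees, the bushing in it (value of joint drawer above 0.092 m and velocity of joint drawer below 0.01 m/s and horizontal distance between pin and stand_hole0 below 0.008 m and z of pin in the frame of stand_hole0 below -0.07 m and angle between pin's own z axis and vertical below 0.12 rad and linear speed of pin below 0.03 m/s and angle between cup's own z axis and vertical below 0.15 rad and z of cup in the frame of drawer_handle below -0.046 m and horizontal distance between cup and drawer_handle below 0.12 m and horizontal distance between bushing and cup below 0.02 m and z of bushing in the frame of cup below 0.025 m); the robot touches nothing.
It fails at once if the pin pressed on the box, its guide plate, latch or drawer with more than 25 N (contact force between pin and box above 25 N).
It fails at once if the spool, lap bar, mallet head, paste jar or ring gauge moved by more than 30 mm (distance of any of spool, lap_bar, mallet_head, paste_jar, ring_gauge from where it was at the start of the episode above 0.03 m).
It also fails if it takes over 72 s, if anything falls off the work surface, if the arm or the gripper's body presses on something with over 40 N, if the wrist force passes 120 N, or if a joint passes its speed limit or range.

## Working session

There is one attempt and no reset: what is moved stays moved. The work goes in short steps, Python scripts to look and compute and a shell command to move; the robot and the scene stay as the last step left them, time stands still between calls to the robot, and variables do not carry over. Pictures are saved under pics/ and viewed, about 8 in all and at most 12, crops included, and the job is handed in when it is done.

```bash
ls; mkdir -p pics
python3 - <<'E'
from bench import telemetry, viewer, env
import cv2,numpy as np
s=telemetry.get_state();print(s, env.hold_point_z)
for n in ("scene","top"):
    p=viewer.get_image(n);cv2.imwrite(f"pics/{n}0.png",p["color"])
    print(n,{k:np.round(v,3).tolist() if k!='color' else 0 for k,v in p.items()})
    for o in ["box","guide_seat","pin","stand_hole0","drawer_handle","mallet_head","spool","lap_bar","paste_jar","ring_gauge"]:
        print(o,[(np.round(d["xy"],1).tolist(),round(d["conf"],2)) for d in viewer.spot_point(p,o)[:2]])
E
```

```text
pics
{'clock': 0.0, 'joint_positions': array([-1.37883144,  0.62931858,  0.03846772,  1.51832564, -0.02698998,
        0.99627356, -0.02000773]), 'joint_vel': array([-5.52942644e-04,  1.12081242e-03, -3.73816396e-05, -1.40129264e-03,
       -5.53754932e-04, -2.20424529e-04, -5.50561231e-04]), 'joint_efforts': array([ 8.48256677e-04, -5.49719632e+01,  1.14283305e+00, -1.86638027e+01,
       -5.25872153e-02,  2.34513672e-02,  1.58269731e-04]), 'tool_pos': array([165.5094541 , 627.84781835, 167.586044  ]), 'tcp_rot': array([-0.55971832,  0.56052287,  0.43108766, -0.43207979]), 'wrist_force': array([ 0.31602622,  0.11190298, -0.04949026]), 'ft_torque': array([-0.04778436, -0.05412198, -0.03133482]), 'grip_width': 1.0005659912167035} 18.8
scene {'color': 0, 'fx': 385.781, 'fy': 385.781, 'cx': 323.214, 'cy': 201.268, 'distortion': [-0.024, 0.0, 0.0, 0.0, 0.0], 'R': [[0.732, 0.681, -0.015], [0.456, -0.507, -0.732], [-0.506, 0.529, -0.682]], 't': [-398.187, -139.599, 1366.931], 'shot': 1}
box [([351.8, 260.7], 0.7)]
guide_seat [([331.5, 250.4], 0.66)]
pin [([400.7, 137.0], 0.35)]
stand_hole0
[... 217 characters left out ...]
te_jar [([416.3, 182.5], 0.54), ([381.9, 151.3], 0.42)]
ring_gauge [([160.1, 307.3], 0.57)]
top {'color': 0, 'fx': 514.169, 'fy': 514.169, 'cx': 321.819, 'cy': 192.054, 'distortion': [0.002, 0.0, 0.0, 0.0, 0.0], 'R': [[0.005, -1.0, 0.013], [-0.995, -0.006, -0.096], [0.096, -0.012, -0.995]], 't': [21.352, 492.723, 1621.137], 'shot': 2}
box [([331.4, 142.9], 0.91)]
guide_seat [([349.4, 145.0], 0.94)]
pin [([223.0, 197.0], 0.48)]
stand_hole0 [([217.8, 195.1], 0.9)]
drawer_handle [([320.9, 176.1], 0.89), ([331.8, 141.4], 0.52)]
mallet_head [([418.0, 188.8], 0.58)]
spool [([159.8, 211.1], 0.88)]
lap_bar [([199.8, 259.5], 0.6)]
paste_jar [([204.3, 160.5], 0.55)]
ring_gauge [([460.3, 222.8], 0.61)]
```

```bash
cat > h.py <<'E'
import cv2,numpy as np
from scipy.spatial.transform import Rotation as Ro
from bench import telemetry, viewer, env
def Rt(s): q=s["tcp_rot"]; return Ro.from_quat([q[1],q[2],q[3],q[0]]).as_matrix()
def cam(p,s=None):
    K=np.array([[p["fx"],0,p["cx"]],[0,p["fy"],p["cy"]],[0,0,1]]);D=np.array(p["distortion"])
    if "R" in p: R=np.array(p["R"]);t=np.array(p["t"])
    else:
        H=np.array(p["hand_eye"]);T=Rt(s)
        Rw=T@H[:3,:3];tw=T@H[:3,3]+s["tool_pos"];R=Rw.T;t=-R@tw
    return K,D,R,t
def atz(p,xy,z,s=None):
    K,D,R,t=cam(p,s);u=cv2.undistortPoints(np.array([[xy]],float),K,D)[0,0]
    d=R.T@np.array([u[0],u[1],1]);c=-R.T@t;return c+d*(z-c[2])/d[2]
def proj(p,X,s=None):
    K,D,R,t=cam(p,s);return cv2.projectPoints(np.array(X,float).reshape(-1,1,3),cv2.Rodrigues(R)[0],t,K,D)[0][:,0]
def tool(s,P):  # world point -> shift in tool axes from TCP
    return Rt(s).T@(np.array(P)-s["tool_pos"])
E
python3 - <<'E'
from h import *
s=telemetry.get_state();print(np.round(Rt(s),3))
P={}
p=viewer.get_image("top");q=viewer.get_image("scene")
for o,z in [("box",0),("guide_seat",98),("stand_hole0",80),("drawer_handle",60),("mallet_head",0),("spool",30),("lap_bar",0),("paste_jar",0),("ring_gauge",0)]:
    print(o,*[np.round(atz(c,viewer.spot_point(c,o)[0]["xy"],z),0) for c in (p,q)])
a=cv2.resize(p["color"][100:300,120:500],(760,400));cv2.imwrite("pics/t1.png",a)
a=cv2.resize(q["color"][100:340,130:450],(800,600));cv2.imwrite("pics/s1.png",a)
E
```

```text
[[ 0.255 -0.    -0.967]
 [ 0.967  0.     0.255]
 [ 0.    -1.     0.   ]]
box [665.  -6.   0.] [656.   3.  -0.]
guide_seat [632. -59.  98.] [628. -68.  98.]
stand_hole0 [473. 339.  80.] [473. 358.  80.]
drawer_handle [532.  34.  60.] [542.  12.  60.]
mallet_head [ 497. -285.    0.] [ 518. -306.    0.]
spool [652.   5.  30.] [442. 522.  30.]
lap_bar [278. 407.   0.] [265. 414.   0.]Traceback (most recent call last):
  File "<stdin>", line 6, in <module>
IndexError: list index out of range
```

Run:
```python
from h import *
p=cv2.imread("pics/top0.png");q=cv2.imread("pics/scene0.png")
a=cv2.resize(p[90:290,130:490],(792,440),interpolation=cv2.INTER_CUBIC);cv2.imwrite("pics/t1.png",a)
a=cv2.resize(q[100:340,130:450],(800,600),interpolation=cv2.INTER_CUBIC);cv2.imwrite("pics/s1.png",a)
```

```text
(no output)
```

View pics/t1.png

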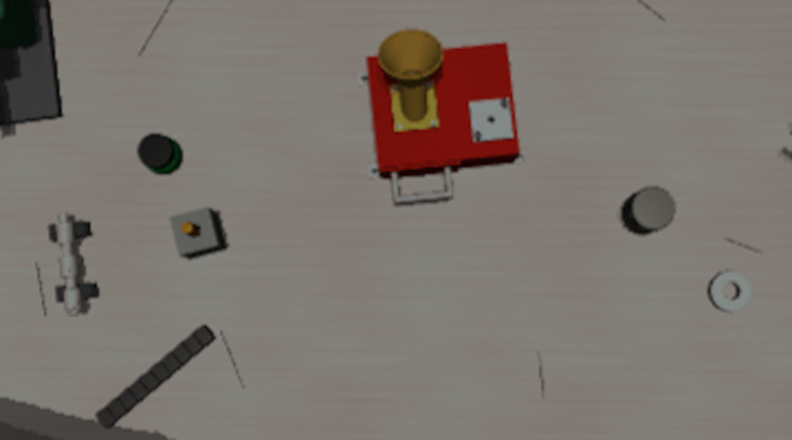

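View pics/s1.png

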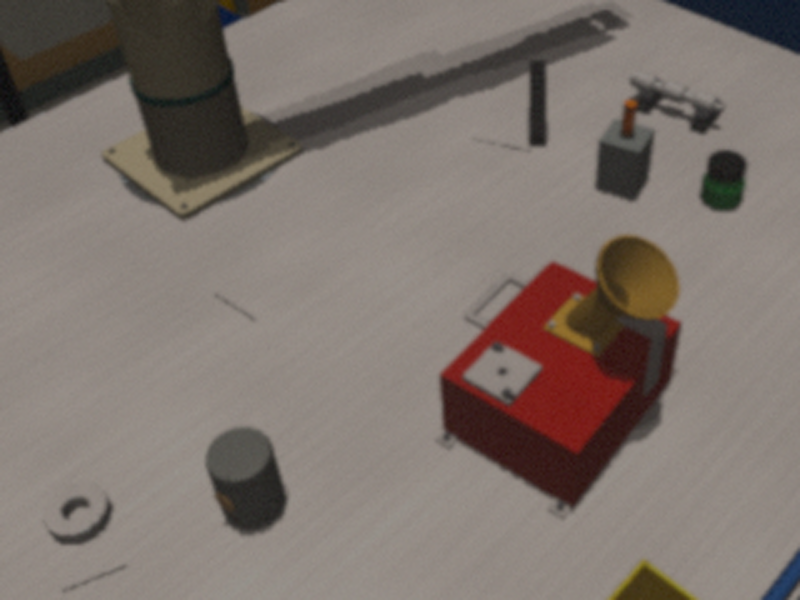

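Run:
```python
from h import *
s=telemetry.get_state();p=viewer.get_image("wrist");print(np.round(p["hand_eye"],3),p["fx"],p["cx"],p["cy"])
print(tool(s,[473,345,250]),s["clock"])
```

```text
[[ 1.00000e+00 -0.00000e+00 -1.00000e-03  5.77000e-01]
 [ 1.00000e-03 -2.91000e-01  9.57000e-01 -2.16346e+02]
 [-1.00000e-03 -9.57000e-01 -2.91000e-01  8.65080e+01]
 [ 0.00000e+00  0.00000e+00  0.00000e+00  1.00000e+00]] 334.1778828690005 321.49194649998884 200.11846789851063
[-195.81611274  -81.51883495 -369.4316752 ] 1.95
```

```bash
python3 -m inch '[{"tx":-196,"ty":-80,"tz":-369,"turn":69},{"tx":-196,"ty":-80,"tz":-369,"turn":69},{"tx":-196,"ty":-80,"tz":-369,"turn":69},{"tx":-196,"ty":-80,"tz":-369,"turn":69},{"tx":-196,"ty":-80,"tz":-369,"turn":69},{"tx":-196,"ty":-80,"tz":-369,"turn":69},{"tx":-196,"ty":-80,"tz":-369,"turn":69},{"tx":-196,"ty":-80,"tz":-369,"turn":69},{"tx":-196,"ty":-80,"tz":-369,"turn":69},{"tx":-196,"ty":-80,"tz":-369,"turn":69},{"tx":-196,"ty":-80,"tz":-369,"turn":69},{"tx":-196,"ty":-80,"tz":-369,"turn":69}]'
python3 - <<'E'
from h import *
s=telemetry.get_state();p=viewer.get_image("wrist");cv2.imwrite("pics/w1.png",p["color"])
print(s["tool_pos"],np.round(Rt(s),3),s["clock"])
for o,z in [("stand_hole0",80),("pin",5)]:
    for d in viewer.spot_point(p,o)[:2]: print(o,d["xy"],d["conf"],atz(p,d["xy"],z,s))
for d in viewer.silhouettes(p,"pin")[:1]:
    print(d["conf"],d["xy"],atz(p,d["xy"],107,s)); m=d["pixels"].astype(np.uint8); print(cv2.boundingRect(m))
E
```

```text
clock: 3.2
tool_pos: [470.8, 346.6, 248.0]
tcp_rot: [0.706, -0.706, -0.039, 0.04]
wrist_force: [-0.1, -0.2, -0.1]
grip_width: 0.996
[470.81168169 346.60347951 247.98555056] [[ 0.994 -0.002 -0.111]
 [ 0.111  0.001  0.994]
 [-0.002 -1.     0.001]] 3.2
stand_hole0 [330.5, 176.9] 0.93 [480.33091121 345.50418632  80.        ]
pin [329.2, 165.5] 0.89 [480.49243981 344.58458869   5.        ]
0.91 [328.7, 181.6] [477.59200472 346.10204866 107.        ]
(321, 169, 17, 26)
```

View pics/w1.png

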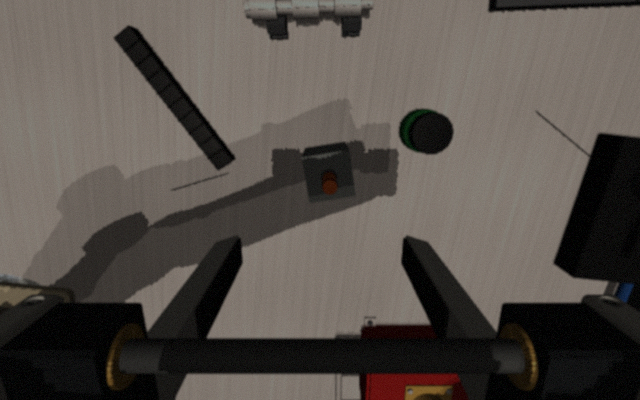

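```bash
python3 -m inch '[{"tx":9,"ty":40,"tz":-2},{"tx":9,"ty":90,"tz":-2},{"tx":9,"ty":90,"tz":-2},{"tx":9,"ty":90,"tz":-2}]'
python3 - <<'E'
from h import *
s=telemetry.get_state();p=viewer.get_image("wrist");cv2.imwrite("pics/w2.png",p["color"])
print(s["tool_pos"],np.round(Rt(s),3),s["clock"])
for o,z in [("stand_hole0",80),("pin",5)]:
    for d in viewer.spot_point(p,o)[:1]: print(o,d["xy"],d["conf"],atz(p,d["xy"],z,s))
for d in viewer.silhouettes(p,"pin")[:1]:
    m=d["pixels"];v,u=np.nonzero(m);print(cv2.boundingRect(m.astype(np.uint8)))
    print(d["conf"],d["xy"],atz(p,d["xy"],107,s))
    print(proj(p,[[479,345.5,107],[479,345.5,130],[479,345.5,84]],s))
E
```

```text
[471.4533851  346.02368124 248.2106949 ] [[ 0.994 -0.001 -0.111]
 [ 0.111  0.     0.994]
 [-0.001 -1.     0.   ]] 3.4
stand_hole0 [325.9, 179.6] 0.57 [476.13540576 340.93473416  80.        ]
pin [327.7, 165.3] 0.64 [479.27072783 343.8730739    5.        ]
(320, 169, 17, 25)
0.6 [328.4, 179.7] [477.80519064 347.47929041 107.        ]
[[329.26975244 181.55986154]
 [329.76382284 186.84999543]
 [328.83149716 176.86747477]]validation failed for argument at $[0]...
```

View pics/w2.png

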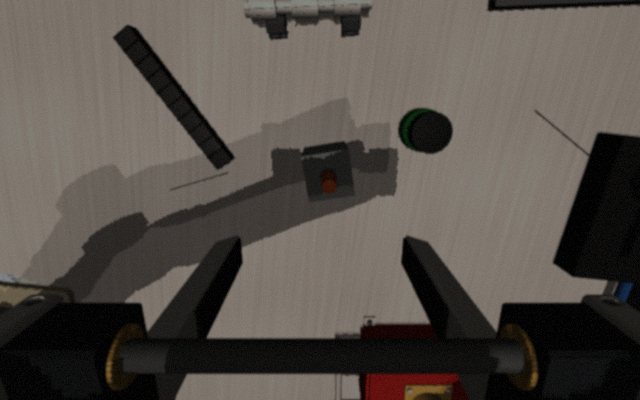

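```bash
python3 -m inch '[{"tx":7,"ty":40,"tz":-1,"turn":0},{"tx":7,"ty":90,"tz":-1,"turn":0},{"tx":7,"ty":90,"tz":-1,"turn":0},{"tx":7,"ty":90,"tz":-1,"turn":0}]'
python3 - <<'E'
from h import *
s=telemetry.get_state();p=viewer.get_image("wrist");cv2.imwrite("pics/w3.png",p["color"])
print(s["tool_pos"],np.round(Rt(s),3),s["clock"])
for o,z in [("stand_hole0",80),("pin",5)]:
    for d in viewer.spot_point(p,o)[:1]: print(o,d["xy"],d["conf"],atz(p,d["xy"],z,s))
for d in viewer.silhouettes(p,"pin")[:1]:
    m=d["pixels"];v,u=np.nonzero(m);print(cv2.boundingRect(m.astype(np.uint8)))
    print(d["conf"],d["xy"],atz(p,d["xy"],107,s))
    print(proj(p,[[479,345.5,107],[479,345.5,130],[479,345.5,84]],s))
E
```

```text
clock: 4.0
tool_pos: [479.2, 344.9, 158.7]
tcp_rot: [-0.706, 0.706, 0.038, -0.039]
wrist_force: [0.1, -0.2, 1.0]
grip_width: 0.999
[479.23298325 344.88762554 158.72051648] [[ 0.994 -0.001 -0.109]
 [ 0.109 -0.001  0.994]
 [-0.001 -1.    -0.001]] 4.0
stand_hole0 [321.7, 198.0] 0.92 [478.48266833 343.07819007  80.        ]
pin [320.5, 178.6] 0.87 [477.07812855 343.54733576   5.        ]
(311, 186, 22, 37)
0.85 [322.0, 206.1] [478.62746075 344.02457976 107.        ]
[[322.630797   204.4883686 ]
 [322.71651199 213.50835352]
 [322.55751141 196.77673267]]
```

View pics/w3.png

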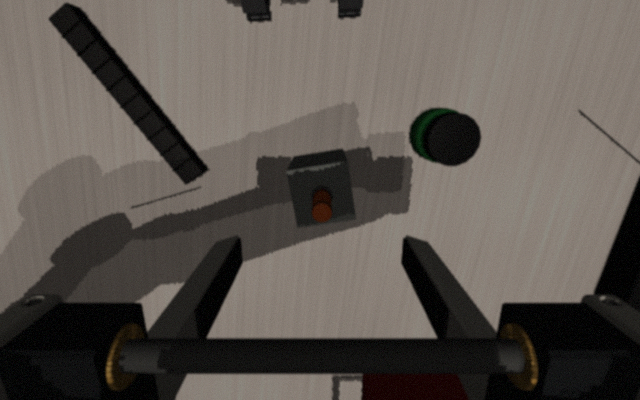

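```bash
python3 -m inch '[{"tx":-0.7,"ty":35,"tz":-0.7,"turn":0},{"tx":-0.7,"ty":68,"tz":-0.7,"turn":0},{"tx":-0.7,"ty":68.5,"tz":-0.7,"turn":0},{"tx":-0.7,"ty":68.5,"tz":-0.7,"turn":0}]' && python3 -m inch '[{"tx":0,"ty":0,"tz":0,"turn":0},{"tx":0,"ty":0,"tz":0,"turn":0},{"tx":0,"ty":0,"tz":0,"turn":0},{"tx":0,"ty":0,"tz":0,"turn":0},{"tx":0,"ty":0,"tz":0,"turn":0},{"tx":0,"ty":0,"tz":0,"turn":0},{"tx":0,"ty":0,"tz":0,"turn":0},{"tx":0,"ty":0,"tz":0,"turn":0}]' 1
```

```text
clock: 4.6
tool_pos: [481.1, 345.8, 93.6]
tcp_rot: [0.707, -0.705, -0.04, 0.037]
wrist_force: [0.3, 0.5, 0.6]
grip_width: 1.001
clock: 5.4
tool_pos: [481.0, 345.7, 93.5]
tcp_rot: [0.707, -0.705, -0.04, 0.037]
wrist_force: [-0.4, -0.2, 0.0]
grip_width: 0.357
```

```bash
python3 -m inch '[{"tx":0,"ty":0,"tz":0,"turn":0},{"tx":0,"ty":0,"tz":0,"turn":0},{"tx":0,"ty":0,"tz":0,"turn":0},{"tx":0,"ty":0,"tz":0,"turn":0},{"tx":0,"ty":0,"tz":0,"turn":0}]'
```

```text
clock: 5.9
tool_pos: [481.1, 345.7, 93.5]
tcp_rot: [0.707, -0.705, -0.04, 0.037]
wrist_force: [-0.9, -0.1, 0.5]
grip_width: 0.005
```

Run:
```python
from h import *
s=telemetry.get_state();p=viewer.get_image("wrist")
cv2.imwrite("pics/w4.png",cv2.resize(p["color"][120:320,160:480],(640,400)))
print(s["tool_pos"],s["grip_width"])
print(proj(p,[s["tool_pos"],s["tool_pos"]+[0,0,19]],s))
for d in viewer.silhouettes(p,"pin")[:1]: print(d["conf"],d["xy"],cv2.boundingRect(d["pixels"].astype(np.uint8)),atz(p,d["xy"],107,s))
```

```text
[481.06260166 345.72865215  93.54293156] 0.004666883486434074
[[323.08062472 228.02467621]
 [323.36783222 238.96113022]]
0.98 [318.5, 225.7] (305, 209, 29, 30) [477.21184419 352.28464409 107.        ]
```

View pics/w4.png

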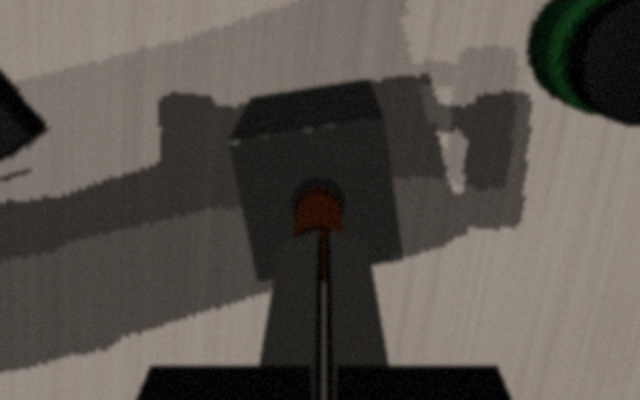

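Run:
```python
from h import *
s=telemetry.get_state();p=viewer.get_image("wrist")
print(atz(p,[319.5,209],84,s),atz(p,[319,214],84,s),atz(p,[319.5,217],84,s))
for o,z in [("stand_hole0",80),("pin",5)]:
    for d in viewer.spot_point(p,o)[:1]: print(o,d["xy"],d["conf"],atz(p,d["xy"],z,s))
im=p["color"].astype(int); m=(im[...,2]>60)&(im[...,2]>im[...,1]*1.7)&(np.arange(400)[:,None]<250)
v,u=np.nonzero(m);print(u.min(),u.max(),v.min(),v.max())
for r in range(v.min(),v.max(),3): print(r,u[v==r].min(),u[v==r].max())
# stand block top corners from crop (232,138)(385,110)?(400,258)
for c in [(232,140),(382,118),(402,258),(258,280)]: print(atz(p,[160+c[0]/2,120+c[1]/2],80,s))
q=viewer.get_image("top")
for dd in viewer.silhouettes(q,"pin")[:1]: print(dd["xy"],atz(q,dd["xy"],107))
```

```text
[477.433263   356.19879565  84.        ] [477.48044156 352.41508569  84.        ] [478.07972539 350.18958341  84.        ]
stand_hole0 [318.4, 222.7] 0.55 [477.90210613 344.27048511  80.        ]Traceback (most recent call last):
  File "<stdin>", line 7, in <module>
    return umr_minimum(a, axis, None, out, keepdims, initial, where)
ValueError: zero-size array to reduction operation minimum which has no identity
```

Run:
```python
from h import *
s=telemetry.get_state();p=viewer.get_image("scene")
a=proj(p,[s["tool_pos"],s["tool_pos"]+[0,0,36],[478.5,345,80],[478.5,345,130]]);print(a)
c0=int(a[0][0])-50;r0=int(a[0][1])-70
print(c0,r0)
cv2.imwrite("pics/s2.png",cv2.resize(p["color"][r0:r0+100,c0:c0+100],(600,600),interpolation=cv2.INTER_CUBIC))
```

```text
[[381.53156028 150.5052065 ]
 [382.52521847 141.16137883]
 [380.40361916 153.71145331]
 [381.75219296 140.82839192]]
331 80
```

View pics/s2.png

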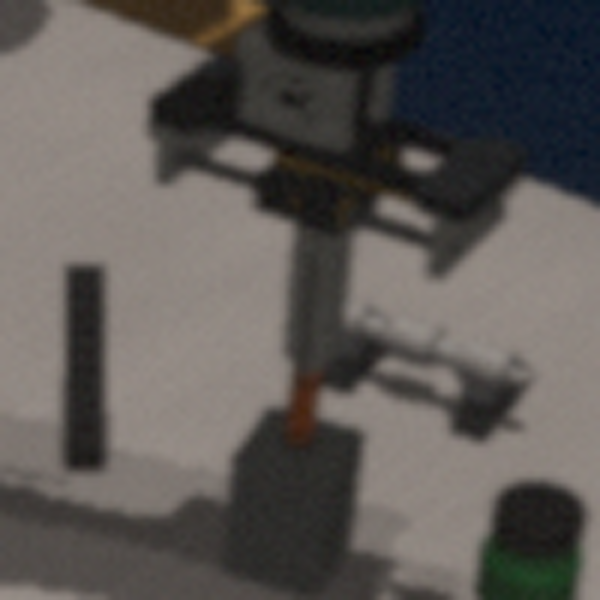

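```bash
python3 -m inch '[{"tx":-3,"ty":0,"tz":-0.5,"turn":0},{"tx":-3,"ty":0,"tz":-0.5,"turn":0},{"tx":-3,"ty":0,"tz":-0.5,"turn":0},{"tx":-3,"ty":0,"tz":-0.5,"turn":0},{"tx":-3,"ty":0,"tz":-0.5,"turn":0},{"tx":-3,"ty":0,"tz":-0.5,"turn":0},{"tx":-3,"ty":15,"tz":-0.5,"turn":0},{"tx":-3,"ty":30,"tz":-0.5,"turn":0},{"tx":-3,"ty":37,"tz":-0.5,"turn":0},{"tx":-3,"ty":37,"tz":-0.5,"turn":0},{"tx":-3,"ty":37,"tz":-0.5,"turn":0}]' 0
python3 - <<'E'
from h import *
s=telemetry.get_state();p=viewer.get_image("wrist")
print(s["tool_pos"],s["wrist_force"])
cv2.imwrite("pics/w5.png",cv2.resize(p["color"][120:320,160:480],(640,400)))
E
```

```text
clock: 7.3
tool_pos: [478.6, 345.1, 56.8]
tcp_rot: [0.707, -0.705, -0.04, 0.037]
wrist_force: [0.6, -0.0, 0.5]
grip_width: 0.5
[478.6112038  345.12474065  56.81042879] [ 0.56913069 -0.04533102  0.47696572]
```

View pics/w5.png

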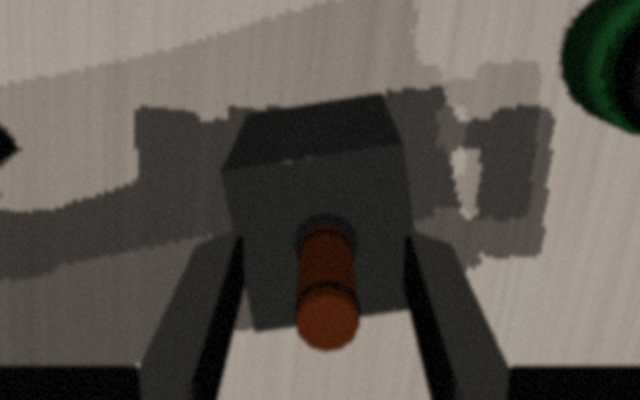

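```bash
python3 -m inch '[{"tx":0,"ty":0,"tz":0,"turn":0},{"tx":0,"ty":0,"tz":0,"turn":0},{"tx":0,"ty":0,"tz":0,"turn":0},{"tx":0,"ty":0,"tz":0,"turn":0},{"tx":0,"ty":0,"tz":0,"turn":0},{"tx":0,"ty":0,"tz":0,"turn":0}]' 1
python3 - <<'E'
from h import *
s=telemetry.get_state();print(s["tool_pos"],s["wrist_force"],s["joint_positions"])
E
```

```text
clock: 7.95
tool_pos: [478.9, 345.3, 57.2]
tcp_rot: [0.707, -0.705, -0.041, 0.037]
wrist_force: [-0.7, -0.4, 1.3]
grip_width: 0.163
[478.93679585 345.33175505  57.2218994 ] [-0.65267289 -0.37646669  1.26044472] [-0.86615462  0.70265104  0.30978139  1.80352876 -0.31974673  0.67790869
 -0.26630268]
```

```bash
python3 -m inch '[{"tx":0,"ty":-30,"tz":0,"turn":0},{"tx":0,"ty":-70,"tz":0,"turn":0},{"tx":0,"ty":-110,"tz":0,"turn":0},{"tx":0,"ty":-125,"tz":0,"turn":0},{"tx":10,"ty":-125,"tz":-40,"turn":0},{"tx":20,"ty":-125,"tz":-80,"turn":0},{"tx":30,"ty":-125,"tz":-120,"turn":0},{"tx":40,"ty":-125,"tz":-160,"turn":0},{"tx":50,"ty":-125,"tz":-200,"turn":0},{"tx":60,"ty":-125,"tz":-240,"turn":0},{"tx":70,"ty":-125,"tz":-280,"turn":0},{"tx":80,"ty":-125,"tz":-320,"turn":0},{"tx":90,"ty":-125,"tz":-360,"turn":0},{"tx":100,"ty":-125,"tz":-400,"turn":0},{"tx":106,"ty":-125,"tz":-421,"turn":0},{"tx":106,"ty":-125,"tz":-421,"turn":0},{"tx":106,"ty":-125,"tz":-421,"turn":0}]'
python3 - <<'E'
from h import *
s=telemetry.get_state();p=viewer.get_image("wrist")
print(s["tool_pos"],np.round(Rt(s),3).tolist(),s["wrist_force"],s["grip_width"],s["clock"])
print("tip proj",proj(p,[s["tool_pos"]+Rt(s)@[0,52.2,0]],s))
for d in viewer.spot_point(p,"guide_seat")[:1]: print(d["xy"],d["conf"],atz(p,d["xy"],98,s))
for d in viewer.spot_point(p,"pin")[:1]: print("pin",d["xy"],d["conf"])
cv2.imwrite("pics/w6raw.png",p["color"])
cv2.imwrite("pics/w6.png",cv2.resize(p["color"][100:300,220:420],(600,600),interpolation=cv2.INTER_CUBIC))
E
```

```text
clock: 9.65
tool_pos: [629.0, -61.6, 180.9]
tcp_rot: [0.708, -0.704, -0.04, 0.037]
wrist_force: [-0.6, 0.3, -1.0]
grip_width: 0.161
[629.00916227 -61.55953641 180.90983252] [[0.994, 0.004, -0.108], [0.108, 0.005, 0.994], [0.005, -1.0, 0.005]] [-0.58702803  0.27231039 -1.02679137] 0.1605953218418531 9.65
tip proj [[322.75852993 205.07491878]]
[326.3, 198.1] 0.9 [633.09131394 -63.75943645  98.        ]
pin [320.8, 205.6] 0.92
```

View pics/w6.png

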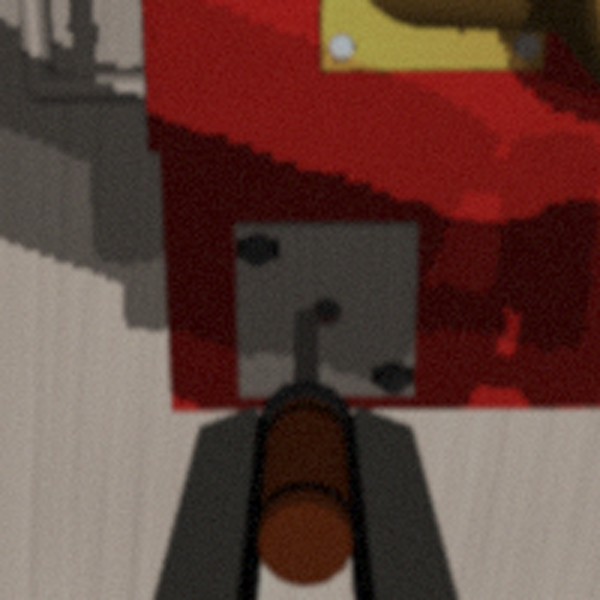

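Run:
```python
from h import *
s=telemetry.get_state();p=viewer.get_image("wrist")
g=cv2.cvtColor(p["color"],cv2.COLOR_BGR2GRAY).astype(float);g=cv2.GaussianBlur(g,(0,0),.8)
w=g[196:212,322:338];w=np.clip(48-w,0,None);print(np.round(g[196:212,318:338:1]).astype(int))
B=[329.0,203.3]
print("bore",atz(p,B,98,s),"tip",s["tool_pos"]+Rt(s)@[0,52.2,0])
b=atz(p,B,98,s);t=atz(p,[322,204.5],s["tool_pos"][2]-52.2,s);print("tip seen",t,"shift tool",Rt(s).T@(b-t),Rt(s).T@(b-s["tool_pos"]))
```

```text
[[53 54 56 59 59 56 55 55 55 56 57 57 57 55 55 56 56 57 57 57]
 [54 55 56 58 58 56 55 54 55 57 57 57 57 56 56 56 56 56 56 56]
 [55 55 56 58 58 56 55 53 54 56 56 56 56 56 56 56 55 54 54 55]
 [55 55 56 58 58 57 56 54 54 54 55 55 55 55 56 56 56 55 54 55]
 [54 55 56 57 57 56 54 51 50 49 49 51 52 53 55 57 57 56 55 54]
 [54 54 55 55 55 52 48 45 42 40 38 40 44 49 52 55 57 56 56 54]
 [53 52 51 49 47 45 40 35 32 30 28 28 33 41 48 52 55 56 56 55]
 [51 47 44 42 40 37 33 28 24 23 22 21 25 32 41 49 54 56 57 56]
 [48 43 39 37 36 35 31 26 22 20 20 20 22 26 35 46 53 57 58 57]
 [46 39 36 35 34 34 30 26 22 21 21 20 21 25 34 45 53 57 58 57]
 [45 37 35 34 33 32 28 24 21 20 20 20 22 27 36 47 52 55 57 57]
 [43 36 34 33 33 31 30 26 23 20 20 22 26 31 40 48 53 55 57 57]
 [43 36 33 32 32 32 32 30 27 25 24 27 32 37 45 51 55 56 57 56]
 [42 36 33 32 32 33 34 34 34 33 32 34 39 44 50 54 55 56 56 55]
 [42 36 34 33 33 34 35 37 40 43 43 44 47 50 53 55 55 56 55 54]
 [42 36 34 34 34 35 35 39 45 50 51 51 53 54 55 55 55 56 56 54]]
bore [636.35378997 -66.69940914  98.        ] tip [629.33571045 -59.40379862 129.00121495]
tip seen [628.64526113 -58.96561111 128.99995117] shift tool [ 6.64220944 30.99157552 -8.69674205] [ 6.00500569 83.19215237 -8.18419819]
```

```bash
python3 -m inch '[{"tx":5.7,"ty":10,"tz":-8.8,"turn":0},{"tx":5.7,"ty":20,"tz":-8.8,"turn":0},{"tx":5.7,"ty":22,"tz":-8.8,"turn":0},{"tx":5.7,"ty":22,"tz":-8.8,"turn":0},{"tx":5.7,"ty":22,"tz":-8.8,"turn":0}]'
python3 - <<'E'
from h import *
s=telemetry.get_state();p=viewer.get_image("wrist")
print(s["tool_pos"],np.round(Rt(s),3).tolist(),s["wrist_force"],s["grip_width"],s["clock"])
print("tip proj",proj(p,[s["tool_pos"]+Rt(s)@[0,52.2,0]],s), "bore est",proj(p,[[635.4,-68,98]],s))
cv2.imwrite("pics/w7.png",cv2.resize(p["color"][160:260,270:370],(800,800)[:2],interpolation=cv2.INTER_CUBIC)[:600])
E
```

```text
clock: 10.35
tool_pos: [635.9, -67.8, 159.2]
tcp_rot: [0.708, -0.704, -0.041, 0.038]
wrist_force: [-0.6, -0.1, -1.3]
grip_width: 0.166
[635.93339334 -67.83525616 159.19611218] [[0.994, 0.004, -0.112], [0.112, 0.005, 0.994], [0.005, -1.0, 0.005]] [-0.55224764 -0.06377837 -1.27805979] 0.16634091486050037 10.35
tip proj [[322.75531071 205.07831042]] bore est [[321.72789064 202.34354544]]
```

View pics/w7.png

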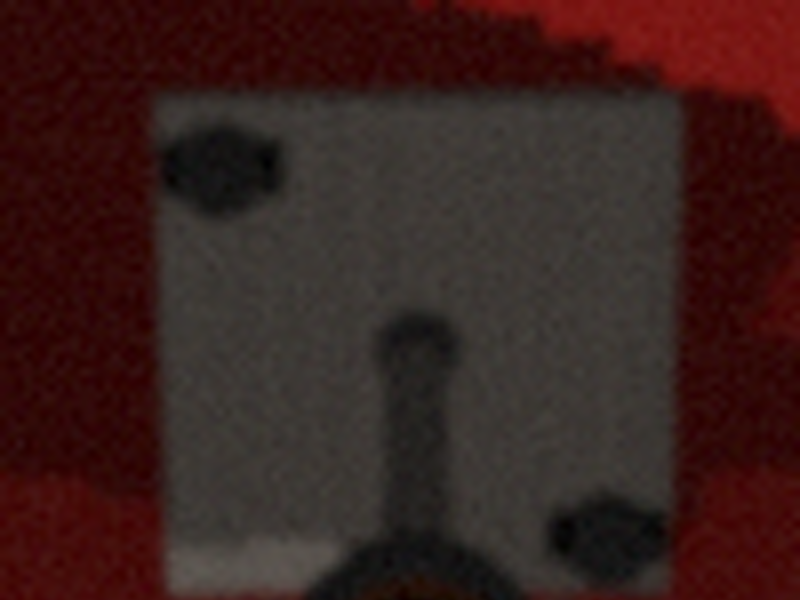

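Run:
```python
from h import *
s=telemetry.get_state();p=viewer.get_image("wrist")
R=Rt(s)
b=atz(p,[322.25,203.75],98,s);t=atz(p,[321.9,205],s["tool_pos"][2]-52.2,s);print(b,t,R.T@(b-t))
```

```text
[636.19237373 -69.35092412  98.        ] [635.62522694 -67.63557449 107.22506645] [ 0.32159356  9.21901383 -1.8089479 ]
```

```bash
python3 -m inch '[{"tx":0.3,"ty":0,"tz":-1.5,"turn":0},{"tx":0.3,"ty":3,"tz":-1.5,"turn":0},{"tx":0.3,"ty":6,"tz":-1.5,"turn":0},{"tx":0.3,"ty":8,"tz":-1.5,"turn":0},{"tx":0.3,"ty":8,"tz":-1.5,"turn":0}]'; python3 -m inch '[{"tx":0,"ty":1,"tz":0,"turn":0},{"tx":0,"ty":1,"tz":0,"turn":0}]';  python3 -m inch '[{"tx":0,"ty":1,"tz":0,"turn":0},{"tx":0,"ty":1,"tz":0,"turn":0}]'
```

```text
clock: 10.95
tool_pos: [636.4, -69.2, 151.1]
tcp_rot: [0.708, -0.704, -0.041, 0.038]
wrist_force: [-1.1, -0.1, -0.3]
grip_width: 0.162
clock: 11.15
tool_pos: [636.2, -69.1, 149.9]
tcp_rot: [0.708, -0.704, -0.041, 0.038]
wrist_force: [-0.7, 0.6, -0.7]
grip_width: 0.166
clock: 11.35
tool_pos: [636.2, -69.1, 148.8]
tcp_rot: [0.708, -0.704, -0.041, 0.038]
wrist_force: [-0.4, -0.2, -1.3]
grip_width: 0.164
```

```bash
for i in 1 2 3; do python3 -m inch '[{"tx":0,"ty":1.2,"tz":0,"turn":0},{"tx":0,"ty":1.2,"tz":0,"turn":0}]' | grep -E "tool_pos|force"; done
```

```text
tool_pos: [636.1, -69.0, 147.4]
wrist_force: [-0.3, 0.1, -0.7]
tool_pos: [635.9, -69.0, 146.0]
wrist_force: [-0.0, -0.2, -0.7]
tool_pos: [635.8, -68.9, 144.6]
wrist_force: [0.6, 0.1, -1.3]
```

```bash
python3 -m inch '[{"tx":0.4,"ty":2,"tz":-0.2,"turn":0},{"tx":0.4,"ty":4,"tz":-0.2,"turn":0},{"tx":0.4,"ty":6,"tz":-0.2,"turn":0},{"tx":0.4,"ty":6,"tz":-0.2,"turn":0}]' | grep -E "tool_pos|force"; python3 -m inch '[{"tx":0.2,"ty":2,"tz":0,"turn":0},{"tx":0.2,"ty":4,"tz":0,"turn":0},{"tx":0.2,"ty":4,"tz":0,"turn":0}]' | grep -E "tool_pos|force"
```

```text
tool_pos: [635.9, -69.0, 138.2]
wrist_force: [-0.2, -0.7, -0.0]
tool_pos: [635.8, -68.9, 133.8]
wrist_force: [0.1, 0.2, -1.1]
```

```bash
for i in 1 2 3 4; do python3 -m inch '[{"tx":0.2,"ty":1.5,"tz":0,"turn":0},{"tx":0.2,"ty":1.5,"tz":0,"turn":0}]' | grep -E "tool_pos|force"; done
```

```text
tool_pos: [635.9, -68.8, 132.1]
wrist_force: [0.5, 0.7, -0.0]
tool_pos: [636.0, -68.7, 130.4]
wrist_force: [0.3, 0.1, -1.7]
tool_pos: [636.1, -68.6, 128.6]
wrist_force: [0.5, -0.0, -0.7]
tool_pos: [636.1, -68.5, 126.9]
wrist_force: [0.4, 0.3, -1.7]
```

```bash
for i in 1 2 3 4; do python3 -m inch '[{"tx":0,"ty":1.5,"tz":-0.3,"turn":0},{"tx":0,"ty":1.5,"tz":-0.3,"turn":0}]' | grep -E "tool_pos|force"; done
```

```text
tool_pos: [636.0, -68.8, 125.1]
wrist_force: [-0.1, -0.4, -1.0]
tool_pos: [635.8, -69.2, 123.4]
wrist_force: [-0.2, -1.0, -1.0]
tool_pos: [635.6, -69.5, 121.6]
wrist_force: [-0.3, 0.2, -0.7]
tool_pos: [635.5, -69.8, 119.9]
wrist_force: [-0.4, -0.6, -0.8]
```

```bash
for i in 1 2 3 4; do python3 -m inch '[{"tx":0.2,"ty":1.3,"tz":0.1,"turn":0},{"tx":0.2,"ty":1.3,"tz":0.1,"turn":0}]' | grep -E "tool_pos|force"; done
```

```text
tool_pos: [635.5, -69.6, 118.4]
wrist_force: [0.4, -0.2, -1.2]
tool_pos: [635.6, -69.4, 116.9]
wrist_force: [-0.3, -0.2, -0.0]
tool_pos: [635.7, -69.1, 115.3]
wrist_force: [0.1, -1.1, -0.8]
tool_pos: [635.8, -68.9, 113.8]
wrist_force: [-0.3, -0.5, -1.1]
```

```bash
for i in 1 2 3; do python3 -m inch '[{"tx":0.1,"ty":1,"tz":0,"turn":0},{"tx":0.1,"ty":1,"tz":0,"turn":0}]' | grep -E "tool_pos|force"; done
```

```text
tool_pos: [636.0, -69.0, 113.1]
wrist_force: [-0.7, 0.2, 2.1]
tool_pos: [636.3, -69.1, 112.8]
wrist_force: [-1.0, 0.1, 4.9]
tool_pos: [636.4, -69.1, 112.6]
wrist_force: [-1.0, -0.8, 5.9]
```

```bash
for i in 1 2 3; do python3 -m inch '[{"tx":-0.2,"ty":1.5,"tz":0,"turn":0},{"tx":-0.2,"ty":1.5,"tz":0,"turn":0}]' | grep -E "tool_pos|force"; done
```

```text
tool_pos: [636.4, -69.2, 112.0]
wrist_force: [-2.2, 1.0, 5.0]
tool_pos: [636.5, -69.2, 111.4]
wrist_force: [-1.8, -0.3, 6.1]
tool_pos: [636.6, -69.1, 110.9]
wrist_force: [-1.3, 0.3, 7.0]
```

```bash
for i in 1 2; do python3 -m inch '[{"tx":-0.5,"ty":1.8,"tz":0,"turn":0},{"tx":-0.5,"ty":1.8,"tz":0,"turn":0}]' | grep -E "tool_pos|force"; done
```

```text
tool_pos: [636.7, -69.1, 110.1]
wrist_force: [-0.9, 0.7, 6.0]
tool_pos: [636.9, -69.2, 109.5]
wrist_force: [-1.4, -0.5, 6.4]
```

Run:
```python
from h import *
p=viewer.get_image("top")
for d in viewer.spot_point(p,"drawer_handle")[:1]: print(d,atz(p,d["xy"],60))
```

```text
{'xy': [320.9, 178.5], 'conf': 0.53} [531.74811988  27.79614561  60.        ]
```

```bash
for i in 1 2; do python3 -m inch '[{"tx":-0.8,"ty":1.8,"tz":0,"turn":0},{"tx":-0.8,"ty":1.8,"tz":0,"turn":0}]' | grep -E "tool_pos|force"; done
python3 - <<'E'
from h import *
p=viewer.get_image("top")
for d in viewer.spot_point(p,"drawer_handle")[:1]: print(d,atz(p,d["xy"],60))
E
```

```text
tool_pos: [636.9, -69.2, 108.9]
wrist_force: [-1.1, 0.8, 8.1]
tool_pos: [637.0, -69.1, 107.8]
wrist_force: [0.2, 0.9, 2.4]
{'xy': [322.5, 177.1], 'conf': 0.62} [536.20496884  22.80160883  60.        ]
```

```bash
python3 -m inch '[{"tx":0,"ty":0,"tz":0,"turn":0},{"tx":0,"ty":0,"tz":0,"turn":0},{"tx":0,"ty":0,"tz":0,"turn":0},{"tx":0,"ty":0,"tz":0,"turn":0},{"tx":0,"ty":0,"tz":0,"turn":0},{"tx":0,"ty":0,"tz":0,"turn":0},{"tx":0,"ty":0,"tz":0,"turn":0},{"tx":0,"ty":0,"tz":0,"turn":0}]'
python3 - <<'E'
from h import *
p=viewer.get_image("top");a=cv2.imread("pics/top0.png")
for d in viewer.spot_point(p,"drawer_handle")[:1]: print(d,atz(p,d["xy"],60))
cv2.imwrite("pics/t2.png",cv2.resize(np.hstack([a[120:220,280:380],p["color"][120:220,280:380]]),(800,400)))
E
```

```text
clock: 18.05
tool_pos: [637.1, -69.0, 107.6]
tcp_rot: [0.709, -0.703, -0.043, 0.037]
wrist_force: [0.5, 1.0, 3.1]
grip_width: 0.163
{'xy': [323.2, 186.8], 'conf': 0.63} [505.62492626  20.45321129  60.        ]
```

View pics/t2.png

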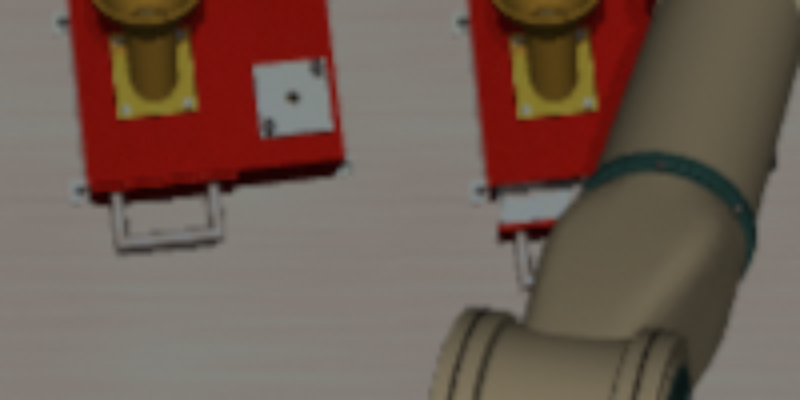

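```bash
python3 -m inch '[{"tx":-0.5,"ty":-5,"tz":0,"turn":0},{"tx":-0.8,"ty":-15,"tz":0,"turn":0},{"tx":-0.8,"ty":-30,"tz":0,"turn":0},{"tx":-0.8,"ty":-45,"tz":0,"turn":0},{"tx":-0.8,"ty":-60,"tz":0,"turn":0},{"tx":-0.8,"ty":-75,"tz":0,"turn":0},{"tx":-0.8,"ty":-78,"tz":0,"turn":0}]'
python3 - <<'E'
from h import *
s=telemetry.get_state();print(s["tool_pos"],np.round(Rt(s),3).tolist(),tool(s,[478.9,345.3,170]),tool(s,[478.9,345.3,57.2]))
R=Rt(s);print("tip xy off vs tcp",R@[0,52,0],np.degrees(np.arctan2(R[1,0],R[0,0])))
E
```

```text
clock: 18.85
tool_pos: [636.3, -70.3, 187.6]
tcp_rot: [0.708, -0.704, -0.043, 0.036]
wrist_force: [-0.2, -0.2, -2.0]
grip_width: 0.164
[636.33962558 -70.29031038 187.59463713] [[0.994, 0.01, -0.112], [0.111, 0.007, 0.994], [0.011, -1.0, 0.006]] [-110.33346549   19.0620398   430.43614866] [-111.59559659  131.85275859  429.72849108]
tip xy off vs tcp [  0.54183927   0.38905428 -51.99572143] 6.398609188552726
```

```bash
python3 -m inch '[{"tx":-10,"ty":2,"tz":40,"turn":0},{"tx":-20,"ty":3,"tz":80,"turn":0},{"tx":-30,"ty":4,"tz":120,"turn":0},{"tx":-40,"ty":5,"tz":160,"turn":0},{"tx":-50,"ty":6,"tz":200,"turn":0},{"tx":-60,"ty":8,"tz":240,"turn":0},{"tx":-70,"ty":10,"tz":280,"turn":0},{"tx":-80,"ty":12,"tz":320,"turn":0},{"tx":-90,"ty":15,"tz":360,"turn":0},{"tx":-100,"ty":18,"tz":400,"turn":0},{"tx":-110.5,"ty":19,"tz":430.4,"turn":0},{"tx":-110.5,"ty":19,"tz":430.4,"turn":0},{"tx":-110.5,"ty":19,"tz":430.4,"turn":0},{"tx":-110.5,"ty":19,"tz":430.4,"turn":0}]'
python3 - <<'E'
from h import *
s=telemetry.get_state();R=Rt(s);print(s["tool_pos"],R.round(3).tolist(),s["clock"])
p=viewer.get_image("wrist")
t=s["tool_pos"]+R@[0,52.2,0]
print("tip",t,proj(p,[t],s),"hole",proj(p,[[478.5,345,80]],s))
for o in ("pin","stand_hole0"):
  for d in viewer.spot_point(p,o)[:1]: print(o,d["xy"],d["conf"],atz(p,d["xy"],80 if o!="pin" else t[2],s))
cv2.imwrite("pics/w8.png",cv2.resize(p["color"][150:250,270:370],(600,600),interpolation=cv2.INTER_CUBIC))
E
```

```text
clock: 20.25
tool_pos: [479.4, 343.4, 170.0]
tcp_rot: [0.708, -0.704, -0.043, 0.035]
wrist_force: [-0.1, -0.6, -1.7]
grip_width: 0.163
[479.41679467 343.36294939 169.97730598] [[0.994, 0.011, -0.109], [0.109, 0.006, 0.994], [0.011, -1.0, 0.005]] 20.25
tip [479.97137019 343.68017874 117.78121598] [[322.75598876 205.07280936]] hole [[320.75430708 191.65704809]]
pin [323.0, 206.1] 0.88 [480.27623993 342.79779729 117.78121598]
```

View pics/w8.png

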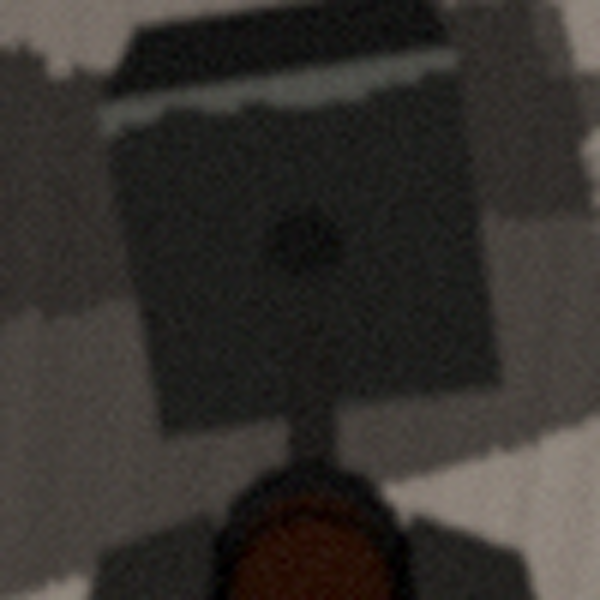

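```bash
python3 -m inch '[{"tx":-1,"ty":15,"tz":2.2,"turn":0},{"tx":-1,"ty":30,"tz":2.2,"turn":0},{"tx":-1.1,"ty":34,"tz":2.2,"turn":0},{"tx":-1.1,"ty":34,"tz":2.2,"turn":0}]'
python3 - <<'E'
from h import *
s=telemetry.get_state();R=Rt(s);p=viewer.get_image("wrist")
print(s["tool_pos"],"tip",s["tool_pos"]+R@[0,52.2,0], "hole",proj(p,[[478.9,346,80]],s))
g=cv2.GaussianBlur(cv2.cvtColor(p["color"],cv2.COLOR_BGR2GRAY).astype(float),(0,0),.8)
print(g[192:218,310:336].round().astype(int))
E
```

```text
clock: 20.8
tool_pos: [478.7, 345.0, 135.8]
tcp_rot: [0.708, -0.704, -0.042, 0.034]
wrist_force: [0.4, 0.6, -0.7]
grip_width: 0.164
[478.66953483 345.02192841 135.82524953] tip [479.18732256 345.33771071  83.62877286] hole [[322.44421156 203.02439513]]
[[31 32 32 31 31 31 31 31 30 30 31 31 30 30 31 32 31 30 30 29 29 31 32 31
  31 30]
 [30 31 32 32 32 31 32 32 30 29 30 29 29 29 30 30 30 31 31 30 30 31 32 31
  31 30]
 [31 31 31 31 31 30 30 30 29 29 29 28 27 29 30 30 30 32 32 31 31 32 31 30
  31 31]
 [30 29 29 31 31 29 28 29 28 27 27 28 27 27 28 29 30 31 31 31 31 32 32 32
  32 31]
 [29 29 29 30 31 29 29 28 26 25 26 26 25 24 24 26 28 30 31 30 30 30 31 32
  32 31]
 [29 29 30 30 30 29 28 26 23 22 23 22 22 21 21 23 26 28 29 29 29 29 29 30
  31 31]
 [30 30 30 30 29 28 26 23 20 19 20 19 20 19 17 20 24 26 28 28 28 28 29 30
  31 31]
 [30 29 30 29 28 26 23 20 18 18 18 18 18 17 17 18 20 23 26 28 28 29 30 31
  30 30]
 [30 29 30 30 27 23 19 17 18 18 18 17 17 17 17 16 18 20 25 28 29 30 30 31
  30 30]
 [29 28 30 31 28 23 18 17 18 18 19 19 19 18 18 16 18 20 24 28 30 31 31 31
  30 30]
 [29 29 30 30 27 
[... 611 characters left out ...]
29 28 29 29 30 31 32 31 30
  31 31]
 [32 30 29 29 31 31 30 29 28 27 26 27 28 29 29 29 29 30 30 30 30 31 31 29
  29 30]
 [31 30 29 29 31 32 31 30 29 28 28 27 28 28 27 27 29 31 31 29 29 29 29 29
  29 30]
 [30 32 31 31 31 32 32 30 29 29 29 28 27 27 26 27 28 31 30 29 30 30 29 30
  30 31]
 [31 32 32 31 30 31 31 29 26 27 28 28 28 28 28 28 29 30 30 29 30 30 31 31
  31 31]
 [30 32 31 29 28 30 31 29 27 27 28 28 27 28 28 28 29 29 29 29 30 30 32 33
  32 30]
 [30 31 31 29 28 30 31 29 27 27 29 28 27 27 28 28 30 30 29 29 30 31 31 32
  31 30]
 [31 31 31 31 30 31 31 30 27 28 29 29 28 28 29 29 30 31 30 30 31 31 32 31
  30 30]
 [31 31 32 32 31 32 32 30 28 28 27 28 29 29 28 28 29 31 30 30 31 32 33 31
  29 29]]
```

```bash
python3 -m inch '[{"tx":-0.3,"ty":2,"tz":0.8,"turn":0},{"tx":-0.4,"ty":6,"tz":0.8,"turn":0},{"tx":-0.5,"ty":15,"tz":0.7,"turn":0},{"tx":-0.6,"ty":25,"tz":0.6,"turn":0},{"tx":-0.6,"ty":25,"tz":0.6,"turn":0}]' && python3 -m inch '[{"tx":-0.2,"ty":15,"tz":0,"turn":0},{"tx":-0.3,"ty":30,"tz":-0.1,"turn":0},{"tx":-0.5,"ty":45,"tz":-0.2,"turn":0},{"tx":-0.5,"ty":50,"tz":-0.2,"turn":0},{"tx":-0.5,"ty":50,"tz":-0.2,"turn":0}]'
```

```text
clock: 21.35
tool_pos: [477.4, 345.4, 109.6]
tcp_rot: [0.708, -0.705, -0.041, 0.035]
wrist_force: [-0.0, -0.2, 0.6]
grip_width: 0.162
clock: 21.85
tool_pos: [477.0, 345.1, 59.0]
tcp_rot: [0.707, -0.705, -0.041, 0.036]
wrist_force: [-0.4, 0.2, -0.7]
grip_width: 0.165
```

```bash
python3 -m inch '[{"tx":0,"ty":1,"tz":0,"turn":0},{"tx":0,"ty":1,"tz":0,"turn":0},{"tx":0,"ty":1,"tz":0,"turn":0},{"tx":0,"ty":1,"tz":0,"turn":0},{"tx":0,"ty":1,"tz":0,"turn":0},{"tx":0,"ty":1,"tz":0,"turn":0},{"tx":0,"ty":-15,"tz":0,"turn":0},{"tx":0,"ty":-45,"tz":0,"turn":0},{"tx":0,"ty":-85,"tz":0,"turn":0},{"tx":0,"ty":-110,"tz":0,"turn":0},{"tx":0,"ty":-110,"tz":0,"turn":0}]' 0
python3 - <<'E'
from h import *
s=telemetry.get_state();p=viewer.get_image("wrist");R=Rt(s)
print(s["tool_pos"],R.round(3).tolist(),s["grip_width"])
for d in viewer.silhouettes(p,"pin")[:1]: print(d["conf"],d["xy"],cv2.boundingRect(d["pixels"].astype(np.uint8)))
print("expect",proj(p,[[478.5,345.5,130],[478.5,345.5,84]],s))
for n in("top","scene"):
  q=viewer.get_image(n)
  for d in viewer.spot_point(q,"drawer_handle")[:2]: print(n,d["xy"],d["conf"],atz(q,d["xy"],60))
  for d in viewer.silhouettes(q,"drawer_handle")[:1]: print(d["conf"],d["xy"],cv2.boundingRect(d["pixels"].astype(np.uint8)))
  cv2.imwrite(f"pics/{n}3.png",q["color"])
E
```

```text
clock: 22.95
tool_pos: [478.7, 346.0, 172.8]
tcp_rot: [0.709, -0.703, -0.043, 0.033]
wrist_force: [0.3, 0.2, -0.3]
grip_width: 0.499
[478.679053   346.02057542 172.78749618] [[0.994, 0.013, -0.108], [0.108, 0.009, 0.994], [0.014, -1.0, 0.007]] 0.4994526050306692
0.67 [319.9, 200.8] (309, 183, 21, 36)
expect [[321.79271639 209.52198641]
 [321.04668998 194.44185243]]
top [321.2, 185.3] 0.59 [510.30715843  26.74042331  60.        ]
top [349.3, 145.2] 0.54 [638.25828136 -61.3048719   60.        ]
0.82 [318.7, 173.7] (304, 164, 35, 28)
scene [314.8, 216.2] 0.8 [504.10725764   9.58402962  60.        ]
0.63 [324.8, 222.4] (308, 204, 33, 32)
```

```bash
python3 -m inch '[{"tx":0,"ty":0,"tz":-40,"turn":0},{"tx":0,"ty":0,"tz":-80,"turn":0},{"tx":-1,"ty":5,"tz":-120,"turn":0},{"tx":-2,"ty":10,"tz":-160,"turn":0},{"tx":-3,"ty":15,"tz":-200,"turn":0},{"tx":-4,"ty":20,"tz":-240,"turn":0},{"tx":-5,"ty":20,"tz":-280,"turn":0},{"tx":-6,"ty":20,"tz":-320,"turn":0},{"tx":-6,"ty":20,"tz":-322,"turn":0},{"tx":-6,"ty":20,"tz":-322,"turn":0}]'
python3 - <<'E'
from h import *
s=telemetry.get_state();p=viewer.get_image("wrist");R=Rt(s)
print(s["tool_pos"],R.round(3).tolist(),s["clock"])
for d in viewer.spot_point(p,"drawer_handle")[:2]: print(d["xy"],d["conf"],atz(p,d["xy"],60,s))
for d in viewer.silhouettes(p,"drawer_handle")[:1]: print(d["conf"],d["xy"],cv2.boundingRect(d["pixels"].astype(np.uint8)))
cv2.imwrite("pics/w9.png",cv2.resize(p["color"][100:260,200:440],(720,480),interpolation=cv2.INTER_CUBIC))
E
```

```text
clock: 24.35
tool_pos: [504.3, 22.4, 146.9]
tcp_rot: [0.707, -0.705, -0.039, 0.035]
wrist_force: [0.5, 0.5, -0.5]
grip_width: 0.502
[504.3305314   22.43456754 146.90332368] [[0.994, 0.005, -0.105], [0.105, 0.002, 0.994], [0.005, -1.0, 0.002]] 24.35
[320.8, 194.6] 0.78 [503.14981706  21.72540715  60.        ]
0.57 [367.9, 187.0] (313, 131, 93, 124)
```

Run:
```python
from h import *
s=telemetry.get_state();p=viewer.get_image("wrist")
g=cv2.GaussianBlur(cv2.cvtColor(p["color"],cv2.COLOR_BGR2GRAY).astype(float),(0,0),.8)
print(list(range(300,400,2)))
for r in (150,160,170,180,190,200,210,220,230,240): print(r,g[r,300:400:2].round().astype(int).tolist())
m=viewer.silhouettes(p,"drawer_handle")[0]["pixels"]
for r in (140,150,170,180,190,200,210,220,230,240):
    c=np.nonzero(m[r])[0]; print(r,[ (int(k[0]),int(k[-1])) for k in np.split(c,np.nonzero(np.diff(c)>1)[0]+1) if len(k)])
```

```text
[300, 302, 304, 306, 308, 310, 312, 314, 316, 318, 320, 322, 324, 326, 328, 330, 332, 334, 336, 338, 340, 342, 344, 346, 348, 350, 352, 354, 356, 358, 360, 362, 364, 366, 368, 370, 372, 374, 376, 378, 380, 382, 384, 386, 388, 390, 392, 394, 396, 398]
150 [55, 58, 71, 75, 75, 74, 80, 94, 89, 64, 56, 54, 54, 53, 53, 54, 53, 53, 53, 55, 56, 53, 51, 53, 55, 54, 52, 32, 11, 11, 12, 15, 34, 49, 61, 119, 142, 140, 141, 140, 140, 138, 139, 138, 137, 110, 62, 55, 56, 53]
160 [54, 55, 56, 54, 54, 52, 50, 50, 59, 77, 82, 81, 79, 83, 99, 107, 109, 121, 127, 128, 127, 126, 127, 127, 127, 126, 126, 125, 125, 122, 81, 25, 37, 49, 59, 94, 107, 114, 148, 149, 141, 141, 141, 139, 135, 106, 61, 57, 55, 56]
170 [55, 56, 56, 54, 53, 53, 51, 46, 53, 54, 49, 45, 48, 53, 55, 53, 54, 54, 55, 56, 54, 52, 54, 54, 55, 56, 52, 27, 10, 11, 9, 17, 39, 45, 52, 74, 83, 80, 80, 68, 54, 54, 53, 54, 53, 54, 52, 50, 49, 51]
180 [55, 57, 54, 55, 53, 54, 51, 46, 52, 54, 50, 43, 48, 55, 55, 54, 55, 54, 56, 55, 54, 55, 55, 53, 54, 55, 50, 22, 8, 10, 9, 13, 16, 20, 48, 75, 79, 80, 72, 56, 54, 54, 52, 53, 53, 52, 41, 16, 19, 
[... 820 characters left out ...]
, 52, 53, 53]
230 [151, 150, 149, 152, 152, 152, 136, 83, 69, 77, 71, 61, 62, 67, 65, 63, 62, 62, 64, 62, 62, 64, 64, 64, 64, 60, 44, 26, 26, 15, 10, 23, 27, 30, 35, 35, 36, 35, 35, 34, 36, 38, 38, 35, 34, 33, 34, 34, 33, 33]
240 [152, 151, 149, 151, 152, 151, 151, 139, 114, 97, 93, 95, 94, 94, 95, 95, 93, 93, 92, 93, 100, 104, 103, 102, 102, 101, 102, 85, 51, 26, 13, 15, 12, 29, 38, 40, 41, 45, 54, 70, 70, 32, 17, 12, 11, 13, 13, 13, 10, 12]
140 [(354, 402)]
150 [(354, 406)]
170 [(313, 323), (354, 404)]
180 [(312, 324), (354, 404)]
190 [(313, 324), (353, 402)]
200 [(314, 323), (353, 402)]
210 [(315, 323), (352, 401)]
220 [(314, 323), (352, 401)]
230 [(314, 326), (349, 400)]
240 [(316, 361)]
```

Run:
```python
from h import *
s=telemetry.get_state();p=viewer.get_image("wrist")
for xy,z in [([318.5,197],60),([353.5,190],86)]:
    P=atz(p,xy,z,s);print(P,tool(s,P))
```

```text
[501.25223597  21.93835543  60.        ] [-3.8766217  86.95579232 -3.11570178]
[529.75662279  38.97062875  86.        ] [26.47610156 61.15413118 10.72571704]
```

```bash
python3 -m inch '[{"tx":-4,"ty":0,"tz":-3,"turn":0},{"tx":-4,"ty":0,"tz":-3,"turn":0},{"tx":-4,"ty":20,"tz":-3,"turn":0},{"tx":-4,"ty":40,"tz":-3,"turn":0},{"tx":-4,"ty":60,"tz":-3,"turn":0},{"tx":-4.2,"ty":80,"tz":-3,"turn":0},{"tx":-4.2,"ty":90,"tz":-3,"turn":0},{"tx":-4.2,"ty":90,"tz":-3,"turn":0}]' 0.4
python3 - <<'E'
from h import *
s=telemetry.get_state();p=viewer.get_image("wrist")
print(s["tool_pos"],s["wrist_force"],s["grip_width"])
g=cv2.GaussianBlur(cv2.cvtColor(p["color"],cv2.COLOR_BGR2GRAY).astype(float),(0,0),.8)
print(list(range(280,380,2)))
for r in (190,200,210,220,230,240,250,260): print(r,g[r,280:380:2].round().astype(int).tolist())
m=viewer.silhouettes(p,"drawer_handle")[0]["pixels"]
for r in (180,190,200,210,220,230,240):
    c=np.nonzero(m[r])[0]; print(r,[ (int(k[0]),int(k[-1])) for k in np.split(c,np.nonzero(np.diff(c)>1)[0]+1) if len(k)])
E
```

```text
clock: 25.45
tool_pos: [500.0, 21.8, 56.0]
tcp_rot: [0.707, -0.705, -0.04, 0.038]
wrist_force: [0.5, -0.3, 0.3]
grip_width: 0.299
[499.97972937  21.75827696  56.02421762] [ 0.45587163 -0.34644085  0.3440798 ] 0.2994588877844959
[280, 282, 284, 286, 288, 290, 292, 294, 296, 298, 300, 302, 304, 306, 308, 310, 312, 314, 316, 318, 320, 322, 324, 326, 328, 330, 332, 334, 336, 338, 340, 342, 344, 346, 348, 350, 352, 354, 356, 358, 360, 362, 364, 366, 368, 370, 372, 374, 376, 378]
190 [61, 62, 62, 64, 62, 61, 62, 62, 62, 62, 63, 63, 63, 63, 61, 61, 60, 61, 57, 47, 53, 61, 62, 61, 55, 49, 51, 60, 63, 64, 63, 63, 62, 63, 64, 64, 62, 61, 62, 64, 63, 62, 63, 62, 62, 38, 14, 11, 11, 10]
200 [61, 62, 62, 62, 63, 62, 62, 62, 61, 62, 62, 64, 63, 62, 62, 61, 60, 61, 59, 49, 52, 60, 62, 59, 55, 50, 50, 59, 62, 63, 62, 61, 62, 63, 63, 62, 61, 62, 63, 63, 61, 63, 63, 67, 76, 43, 13, 10, 10, 11]
210 [61, 62, 64, 64, 61, 61, 63, 62, 63, 63, 64, 63, 62, 61, 60, 58, 61, 63, 59, 50, 54, 59, 62, 60, 57, 49, 51, 61, 63, 62, 62, 62, 64, 64, 62, 62, 63, 62, 61, 60, 63, 63, 65, 66, 56, 24, 11, 11, 10, 9]
220 [62
[... 510 characters left out ...]
 53, 61, 63, 62, 63, 64, 59, 34, 18, 38, 46, 44, 46, 46, 49, 51, 55, 54, 32, 13, 10, 12, 11, 10]
250 [44, 45, 44, 45, 44, 44, 30, 8, 16, 69, 87, 88, 87, 88, 89, 88, 90, 90, 81, 56, 54, 60, 63, 59, 55, 50, 64, 84, 89, 88, 90, 88, 83, 43, 8, 18, 37, 45, 46, 45, 46, 45, 46, 44, 46, 42, 24, 12, 11, 12]
260 [47, 44, 45, 45, 44, 29, 7, 3, 25, 115, 163, 166, 162, 141, 131, 125, 109, 101, 82, 54, 52, 59, 62, 61, 56, 53, 74, 88, 90, 90, 90, 89, 79, 33, 5, 8, 16, 38, 45, 45, 45, 45, 45, 46, 45, 48, 44, 38, 18, 12]
180 [(317, 453)]
190 [(317, 332), (370, 446)]
200 [(317, 331), (370, 436)]
210 [(317, 331), (371, 434)]
220 [(318, 331), (369, 436)]
230 [(318, 331), (369, 441)]
240 [(318, 331), (368, 446)]
```

```bash
python3 -m inch '[{"tx":2,"ty":10,"tz":0,"turn":0},{"tx":2,"ty":22,"tz":0,"turn":0},{"tx":2,"ty":34,"tz":0,"turn":0},{"tx":2,"ty":46,"tz":0,"turn":0},{"tx":2,"ty":49,"tz":0,"turn":0},{"tx":2,"ty":49,"tz":0,"turn":0}]' 0.4; python3 -m inch '[{"tx":0,"ty":0,"tz":0,"turn":0},{"tx":0,"ty":0,"tz":0,"turn":0},{"tx":0,"ty":0,"tz":0,"turn":0},{"tx":0,"ty":0,"tz":0,"turn":0},{"tx":0,"ty":0,"tz":0,"turn":0}]' 1
```

```text
clock: 26.15
tool_pos: [502.9, 21.9, 7.6]
tcp_rot: [0.707, -0.705, -0.04, 0.037]
wrist_force: [-0.3, -1.2, 0.5]
grip_width: 0.298
clock: 26.65
tool_pos: [503.0, 21.9, 7.8]
tcp_rot: [0.707, -0.705, -0.041, 0.037]
wrist_force: [-0.6, -0.4, 2.5]
grip_width: 0.092
```

```bash
python3 -m inch '[{"tx":-3,"ty":0,"tz":0,"turn":0},{"tx":-8,"ty":0,"tz":0,"turn":0},{"tx":-14,"ty":0,"tz":0,"turn":0},{"tx":-20,"ty":0,"tz":0,"turn":0},{"tx":-26,"ty":0,"tz":0,"turn":0},{"tx":-32,"ty":0,"tz":0,"turn":0},{"tx":-38,"ty":0,"tz":0,"turn":0},{"tx":-44,"ty":0,"tz":0,"turn":0},{"tx":-50,"ty":0,"tz":0,"turn":0},{"tx":-55,"ty":0,"tz":0,"turn":0},{"tx":-58,"ty":0,"tz":0,"turn":0},{"tx":-60,"ty":0,"tz":0,"turn":0},{"tx":-60,"ty":0,"tz":0,"turn":0}]'; for i in 1 2 3; do python3 -m inch '[{"tx":-2,"ty":0,"tz":0,"turn":0},{"tx":-4,"ty":0,"tz":0,"turn":0},{"tx":-4,"ty":0,"tz":0,"turn":0}]'|grep -E "tool_pos|force"; done
```

```text
clock: 27.95
tool_pos: [442.6, 15.0, 7.8]
tcp_rot: [0.707, -0.705, -0.04, 0.038]
wrist_force: [-0.4, -0.6, 7.3]
grip_width: 0.098
tool_pos: [437.8, 14.5, 7.8]
wrist_force: [-0.5, -0.8, 5.9]
tool_pos: [433.4, 14.0, 7.8]
wrist_force: [0.6, -0.9, 5.1]
tool_pos: [433.7, 13.9, 7.9]
wrist_force: [7.7, 2.1, -3.6]
```

```bash
python3 -m inch '[{"tx":0,"ty":0,"tz":0,"turn":0},{"tx":0,"ty":0,"tz":0,"turn":0},{"tx":0,"ty":0,"tz":0,"turn":0},{"tx":0,"ty":0,"tz":0,"turn":0},{"tx":0,"ty":0,"tz":0,"turn":0},{"tx":0,"ty":-15,"tz":0,"turn":0},{"tx":0,"ty":-40,"tz":0,"turn":0},{"tx":0,"ty":-75,"tz":0,"turn":0},{"tx":0,"ty":-115,"tz":0,"turn":0},{"tx":0,"ty":-150,"tz":0,"turn":0},{"tx":0,"ty":-170,"tz":0,"turn":0},{"tx":0,"ty":-170,"tz":0,"turn":0}]' 0.4
python3 - <<'E'
from h import *
s=telemetry.get_state();p=viewer.get_image("wrist");R=Rt(s)
print(s["tool_pos"],s["clock"])
for o,z in [("drawer_handle",60),("cup",15),("bushing",18)]:
  for d in viewer.spot_point(p,o)[:2]: print(o,np.round(d["xy"],1),d["conf"],atz(p,d["xy"],z,s).round(1))
for d in viewer.silhouettes(p,"drawer_handle")[:1]:
  m=d["pixels"]
  for r in (170,190,210): 
    c=np.nonzero(m[r])[0]; print(r,[(int(k[0]),int(k[-1])) for k in np.split(c,np.nonzero(np.diff(c)>1)[0]+1) if len(k)])
for n in("top","scene"):
  q=viewer.get_image(n)
  for o,z in [("drawer_handle",60),("pin",5),("stand_hole0",80),("cup",15),("bushing",18)]:
    for d in viewer.spot_point(q,o)[:1]: print(n,o,np.round(d["xy"],1),round(d["conf"],2),atz(q,d["xy"],z).round())
    for d in viewer.silhouettes(q,o)[:1]: print("   ",round(d["conf"],2),cv2.boundingRect(d["pixels"].astype(np.uint8)))
q=cv2.imread("pics/scene0.png");
E
```

```text
clock: 30.05
tool_pos: [433.8, 13.7, 180.2]
tcp_rot: [0.707, -0.705, -0.044, 0.034]
wrist_force: [0.2, 0.8, -0.7]
grip_width: 0.301
[433.83061162  13.7254458  180.20085774] 30.05
drawer_handle [316.9 187.2] 0.88 [430.   11.3  60. ]
cup [417.1 174.3] 0.82 [546.5  27.6  15. ]
bushing [417.3 175.4] 0.86 [546.   26.9  18. ]
bushing [414.3 169.6] 0.53 [541.2  33.3  18. ]
170 [(315, 324), (351, 397), (446, 469)]
190 [(315, 324), (351, 400), (448, 466)]
210 [(315, 324), (350, 464)]
top drawer_handle [419.6 188.1] 0.67 [ 504. -282.   60.]
    0.52 (304, 163, 33, 38)
top pin [221.9 198.4] 0.6 [472. 346.   5.]
top stand_hole0 [216.4 193.5] 0.81 [481. 350.  80.]
    0.88 (208, 185, 25, 23)
top cup [322.2 175. ] 0.62 [549.  23.  15.]
    0.51 (292, 104, 75, 89)
top bushing [422.1 191.2] 0.3 [ 498. -299.   18.]
    0.73 (174, 239, 53, 46)
scene drawer_handle [297.9 207.7] 0.87 [445.   2.  60.]
    0.57 (289, 194, 42, 47)
    0.55 (378, 141, 6, 15)
scene stand_hole0 [382.  150.1] 0.75 [470. 365.  80.]
    0.7 (368, 148, 24, 32)
scene cup [326.2 230.6] 0.43 [536.  21.  15.]
    0.51 (321, 215, 16, 17)
```

```bash
python3 -c "
from bench import env,telemetry
print(env.finish_job(), telemetry.get_state()['clock'])"
```

```text
the job is handed in; nothing more can be done
the job is handed in; nothing more can be done
```

I tripped the latch with the pin, put the pin back in its stand, pulled the drawer out to its stop and handed the job in at about 30 s of the 72. No verdict was reported.

**What the run showed**
- **Latch:** the force readings rose to about 8 N, then dropped to about 2.4 N when the latch tripped. The drawer sprang out about 30 mm while the pin's tip was roughly 40 mm down the bore.
- **Pin:** after release it stood where a fully seated pin should appear in the wrist view, and later in the scene view.
- **Drawer:** I pulled it about 70 mm further, until the next pull met about 8 N and it no longer moved. That makes about 100 mm in all, and the handle was still there after release.
- **Cup and bushing:** the last wrist image found both in the drawer, at the same spot to within 1 mm. The cup measured about 115 mm from the handle, close to the 120 mm limit and only as good as the image estimate.
- **Robot:** the gripper was lifted well clear before handing in.

**What failed or disagreed**
- **First grasp:** it closed on nothing, just above the pin. The fingertips sit about 35 mm higher than the reported TCP, so I corrected for that from then on.
- **Last handle check:** the wrist camera put it at about x = 433 mm. The overhead camera picked the wrong object and the scene camera was about 12 mm off, so I relied on the wrist camera and the contact force.
- **Pictures:** my limit of 12 viewed pictures ran out before the drawer pull, so the pull and the final checks used image measurements only.
- **Bystanders:** I did not measure the other bench objects again at the end. I saw no sign of contact with them.

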